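# Cure the lens glue on the rolling carrier

### The job

Take the curing torch out of its cup holder and, torch in hand, push the work carrier off gently (its upright plate is there for that) so that it rolls along the lane by itself towards the far stop. While it rolls free, touched by nothing, follow it for four seconds with the torch pointing down and its lower end two or three centimetres above the middle of the lens, never touching the lens. Finish with the carrier resting against the far stop (help it along gently if it stops short) and the torch standing in its cup holder again; leave the other things on the bench alone.

Things in the scene. Friction and masses are not known exactly. Their poses are not given: they have to be found in the camera images.
- lane: Push-along transfer lane fixed on the bench: aluminium base 100 mm wide (its x), 720 mm long (its y), two level steel guide rails, end plates with rubber buffers, 42 mm high. Origin: centre of its underside. Its +y axis points along the lane to the far stop (robot's left; the lane lies within 0.1 rad of world y). The work carrier rides captive on the rails on ball bearings.
- carrier (a joint): Carrier travel along lane +y, m: 0 at the near stop (robot's right), 0.52 at the far stop. Starts at 0.005 to 0.04. Deck 110 mm across x 160 mm along, top at z 44 mm. Mass 0.96 kg nominal, unknown load (0.6 to 1.6 times). Dry friction only 0.003 N; bearing drag 0.19 N per m/s: left alone its speed dies away with time constant about 5 s (3 to 8 s). Over 0.3 m/s is too rough for the fresh glue.
- push_face (a point): Centre of the rear (lane -y) face of the carrier's upright steel push plate: 80 mm wide across the lane, 6 mm thick, from the deck (z 44 mm) up to z 85 mm; this point is at z 64.5 mm, 77 mm behind the lens's axis. The deck reaches 3 mm further back, below. Only the plate stands higher than the lens.
- lens_top (a point): Centre of the top of the lens cell, 76 mm above the bench: a round brass barrel, 48 mm in diameter (42 mm at the top) with a glass on top, fixed in a black nest block 70 mm square, block top at z 60 mm, in the middle of the carrier. Nothing may touch the lens.
- torch: Cordless black curing torch, 150 mm long, 0.16 kg, upright in the holder. Origin: centre of its flat lower end, where the light comes out; z along it to the tail. Head 40 mm in diameter over the lowest 34 mm, barrel 32 mm in diameter from 42 to 138 mm above the lower end: grip it there, e.g. 106 mm up (in the holder the cup hides the lowest 57 mm).
- torch_tip (a point): Centre of the torch's flat lower end (same point as the torch's origin).
- holder: Green cup on a white plate (75 x 100 x 4 mm) fixed on the bench: cup 60 mm outside and 52 mm inside diameter, flared to 60 mm inside at the rim, rim 66 mm above the bench. Origin: underside of the plate on the cup's axis.
- holder_floor (a point): Centre of the cup's inner floor, 9 mm above the bench; the torch stands on it.
- glue: Small glue bottle, 34 mm diameter, 85 mm tall, standing; origin at the centre of its base. To be left alone.
- tube: White dispensing tube lying on the bench, 115 mm long, 25 mm thick; origin under its middle. To be left alone.
- ring_tray: Black tray of brass rings, 130 x 200 x 22 mm, beyond the lane; origin at the centre of its underside. To be left alone.
Things that resemble listed ones, but are neither listed nor needed, are in the scene too. What is shaped like the torch but pink is not meant.

How it is judged:
On the way, in this order (a step that is already met when the one before it is completed fails the run):
1. the torch is lifted clear out of the cup holder (z of torch_tip in the frame of holder_floor above 0.06 m), for 0.1 s.
2. the carrier has been pushed off and rolls free towards the far stop, touched by nothing (velocity of joint carrier above 0.03 m/s and contact force between lane and anything else below 0.2 N), for 0.1 s.
3. for 3.5 s on end, while the carrier rolls free (over 0.015 m/s, touched by nothing), the torch points down with its lower end within 20 mm of the lens's axis and 5 to 50 mm above the lens (horizontal distance between torch_tip and lens_top below 0.02 m and z of torch_tip in the frame of lens_top between 0.005 and 0.05 m and angle between torch's own z axis and vertical below 0.3 rad and velocity of joint carrier above 0.015 m/s and contact force between lane and anything else below 0.2 N), for 3.5 s.
At the end, for the whole second after the job is handed in: The carrier rests within 20 mm of the far stop, and the torch stands upright (within 0.1 rad) and still on the floor of its cup holder (within 6 mm in height, 10 mm of its middle), released (value of joint carrier above 0.5 m and velocity of joint carrier between -0.01 and 0.01 m/s and horizontal distance between torch_tip and holder_floor below 0.01 m and z of torch_tip in the frame of holder_floor below 0.006 m and angle between torch's own z axis and vertical below 0.1 rad and linear speed of torch below 0.02 m/s); the robot touches nothing.
It fails at once if the carrier is shoved faster than 0.3 m/s (velocity of joint carrier above 0.3 m/s or velocity of joint carrier below -0.3 m/s).
It fails at once if the lens is touched (contact force between any of carrier_c3, carrier_c4 and anything else above 0.5 N).
It fails at once if the glue bottle, the tube or the ring tray is shifted by more than 30 mm (distance of any of glue, tube, ring_tray from where it was at the start of the episode above 0.03 m).
It also fails if it takes over 58 s, if anything falls off the work surface, if the arm or the gripper's body presses on something with over 40 N, if the wrist force passes 120 N, or if a joint passes its speed limit or range.

### The arm

A 6-joint arm with a two-finger parallel gripper is mounted at the origin on the work surface. World frame = base frame: x ahead of the robot, y to its left, z up, the work surface at z = 0. Lengths are in m, angles in rad, forces in N, time in s.
With the tool pointing down it reaches from about 0.25 to 0.775 m from the base axis. Payload 4 kg.
Tool frame: the origin (TCP) lies midway between the tips of the shut fingers; the grasp point (between the pads) lies 19 mm behind it; z points along the fingers, y is the line along which they close (so a half turn about z gives the same grasp; the last joint's range is limited). The gripper opens to 94 mm and grips with 3 to 60 N. Pads are 16 mm wide; open, the fingers measure 119 mm over their backs; the gripper's body (75 mm by 177 mm) begins 78 mm behind the grasp point.
Start: joints at [1.186, 0.087, 1.371, -0, 1.684, -0.103], TCP at [0.153, 0.528, 0.206] pointing down, gripper open.
Joint ranges: [-3.1, 3.1], [-0.76, 2.03], [0.27, 2.55], [-1.08, 4.22], [0.17, 2.65], [-2.57, 2.57]. Speed limits (rad/s): [2.79, 2.79, 3.14, 3.14, 3.14, 3.14].

### API

Orientations are given as [roll, pitch, yaw] about the fixed x, y, z axes, in that order (R = Rz(yaw) Ry(pitch) Rx(roll)).
In Python, from bench import robot gives the robot as it stands. The module is installed in compiled form; this text tells all that it offers.
- The arm moves only by the tool arm_command, never from a script. Its argument "targets" is a list of rows, each a list of 4 numbers: the shift along the world's x, y, z as a fraction of full scale, then the turn about the world's z as a fraction of full scale. A call has 1 to 8 rows; each row is the pose to reach, as a shift and turn from the pose commanded when the call began; what a row does not reach only later rows make up. Full scale, the value 1, is 0.5 m for a shift and 120 degrees for a turn. A row lasts 1/12 s, in which the tool goes at most 41.7 mm and 7.16 degrees, less where a joint would pass 70% of its speed; a pose out of reach is approached as far as the arm can. A call with a number of a shift or a turn outside -1 to 1 is refused whole. A call with a gripper value outside its range is refused whole. "claw" is the closure, from 0 (fully open) to 1 (shut), set as the call begins (left out, the last holds). The fingers move at their own pace and stop on an object; the grip force is fixed at half the most. Time passes only in rows, so rows that repeat a pose let the fingers close. It gives the time, the measured TCP pose, the force, the opening and the grip force at its end, in the units of the state.
- robot.get_obs(): the state, without advancing time (a new reading comes with each control period).
- robot.snapshot(name): name is "scene" or "side" or "wrist"; returns the picture (384x512x3 uint8, red, green, blue); there is no depth.
- robot.camera_info(name): a dict with "vfov" (degrees; the focal length in pixels is half the picture's height over the tangent of half this angle, whatever the lens; pixels are square), "cx", "cy" (the principal point, pixels), "k1" (the pictures are not rectified: a ray, as slopes to the right and down, at radius r is drawn at 1 + k1 r^2 times it, then the intrinsics apply), "extrinsics" (4x4, takes a point from camera to world coordinates); the wrist camera has in their place "T_tool_cam" (4x4, takes a point from camera to tool coordinates, whose origin is the TCP and whose axes are the flange's). Camera axes: x right, y up, looking along -z (the intrinsics and any distortion apply to the point x, -y, -z); pixel columns grow to the right and rows downward; lengths in m; the calibration is good to about 2 mm. A picture is of the moment at which its call begins: read the wrist's pose just before it. camera_info takes no time and is no camera call.
- robot.close_job(): hands the job in; it is judged then, once.
The state is a dict: "time": time; "joint_positions": joint angles; "qvel": joint speeds; "joint_torque": joint torques, N m; "tool_pos": TCP position; "ee_rot": TCP orientation; "wrist_force": force on the tool from outside, world axes, zero at the start; "wrist_torque": the same for the moment, N m; "width": finger opening in m; "finger_force": force on a finger pad.
Only numpy, scipy, OpenCV 4.12 (cv2) and the standard library are available. Lean on these libraries where they do the work, as an engineer would, in place of code of your own. Each camera call takes 0.05 s, during which the arm holds its last target. There are 200 camera calls.

## Working session

There is one attempt and no reset: what is moved stays moved. The work goes in short steps, Python scripts to look and compute and a tool call to move; the robot and the scene stay as the last step left them, time stands still between calls to the robot, and variables do not carry over. Pictures are saved under pics/ and viewed, at most 10 in all, crops included, and the job is handed in when it is done.

Besides the shell and the picture viewer there is one more tool, called as name([rows], argument=value, ...), one row to a line, values as JSON. arm_command: Moves the arm, as the interface text tells. Shift numbers are shares of 0.5 m and turn numbers shares of 120 degrees, none past 1 either way. Its arguments: {"type":"object","properties":{"targets":{"type":"array"},"claw":{"type":"number"}},"required":["targets"]}

```bash
mkdir -p pics
cat > h.py <<'E'
import numpy as np,cv2
from bench import robot
from scipy.spatial.transform import Rotation as R
def K(n):
    i=robot.camera_info(n); f=192/np.tan(np.radians(i['vfov'])/2); return i,f
def ext(n,obs=None):
    i,f=K(n)
    if n!='wrist': return np.array(i['extrinsics'])
    T=np.eye(4);T[:3,3]=obs['tool_pos'];T[:3,:3]=R.from_euler('xyz',obs['ee_rot']).as_matrix()
    return T@np.array(i['T_tool_cam'])
def ray(n,u,v,E):
    i,f=K(n); d=np.array([(u-i['cx'])/f,(v-i['cy'])/f]); s=d.copy()
    for _ in range(30): s=d/(1+i['k1']*(s@s))
    return E[:3,3],E[:3,:3]@np.array([s[0],-s[1],-1])
def onz(n,u,v,z,E):
    o,d=ray(n,u,v,E); return o+d*(z-o[2])/d[2]
def proj(n,p,E):
    i,f=K(n); q=np.linalg.inv(E)@np.r_[p,1]; s=np.array([q[0],-q[1]])/-q[2]
    s=s*(1+i['k1']*(s@s)); return s*f+[i['cx'],i['cy']]
def snap(n,name):
    o=robot.get_obs(); im=robot.snapshot(n)[:,:,::-1].copy(); cv2.imwrite('pics/'+name+'.png',im); return im,ext(n,o)
E
python3 - <<'E'
from h import *
print(robot.get_obs())
a,Ea=snap('scene','scene0');b,Eb=snap('side','side0')
for n in('scene','side'):print(K(n),ext(n).round(3))
print(robot.camera_info('wrist'))
E
```

```text
{'time': 0.0, 'joint_positions': array([ 1.18590543e+00,  8.79496856e-02,  1.37218422e+00, -1.07420288e-05,
        1.68356998e+00, -1.03125734e-01]), 'qvel': array([ 0.00057159, -0.00116704, -0.0005831 ,  0.00032119,  0.00056466,
       -0.00023815]), 'joint_torque': array([ 8.14599298e-04, -3.40187180e+01, -3.02422106e+01,  7.18861283e-02,
        3.32418596e-02, -1.69901627e-04]), 'tool_pos': array([0.15275546, 0.52782474, 0.20434259]), 'ee_rot': array([-3.13949154e+00, -2.06716325e-04,  2.85982607e+00]), 'wrist_force': array([-0.4157495 ,  0.29501339,  0.41462124]), 'wrist_torque': array([-0.00898186, -0.03276534,  0.03733603]), 'finger_force': 0.0, 'width': 0.09362555400001596}
({'vfov': 42.80217611947644, 'cx': 261.02691129708643, 'cy': 192.04427235356195, 'k1': -0.20312196240106115, 'extrinsics': array([[-0.79047699, -0.44715613,  0.41856603,  1.10104424],
       [ 0.61214087, -0.55363753,  0.56459636,  0.74865461],
       [-0.02072886,  0.7025218 ,  0.71136027,  0.95883362],
       [ 0.        ,  0.        ,  0.        ,  1.        ]])}, np.float64(489.8988701142089)) [[-0.79
[... 406 characters left out ...]
6,  0.58460614],
       [ 0.        ,  0.        ,  0.        ,  1.        ]])}, np.float64(384.1080361753355)) [[ 0.911  0.212 -0.353  0.227]
 [-0.411  0.503 -0.76  -0.713]
 [ 0.016  0.838  0.546  0.585]
 [ 0.     0.     0.     1.   ]]
{'vfov': 68.35999140637549, 'cx': 251.70831808198002, 'cy': 190.59527786787282, 'k1': -0.04229593010469461, 'T_tool_cam': array([[-5.72221016e-04,  9.59045516e-01,  2.83251426e-01,
         8.32537425e-02],
       [ 9.99999751e-01,  4.31807507e-04,  5.58153659e-04,
         1.07211494e-03],
       [ 4.12984671e-04,  2.83251675e-01, -9.59045524e-01,
        -1.79522563e-01],
       [ 0.00000000e+00,  0.00000000e+00,  0.00000000e+00,
         1.00000000e+00]])}
```

View pics/scene0.png

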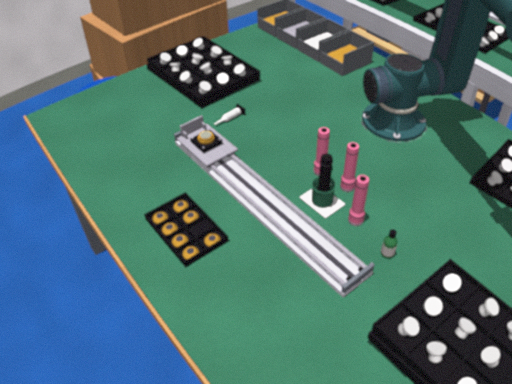

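View pics/side0.png

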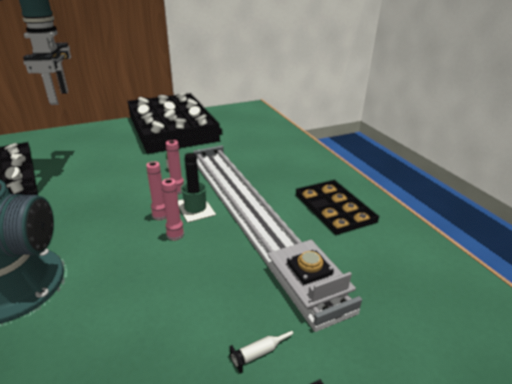

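Candidates for the torch: the black barrel in the green cup at scene (325,175) / side (192,180). The pink look-alikes are at scene (322,150), (350,165), (360,200). The description fits only the black one. The carrier is at scene (206,140) / side (310,270), the glue at scene (390,243), and the tube at scene (230,115). Next is a close crop to check.

Run:
```python
from h import *
a=cv2.imread('pics/scene0.png');b=cv2.imread('pics/side0.png')
c=lambda im,u,v,s=4:cv2.resize(im[v:v+75,u:u+100],None,fx=s,fy=s,interpolation=cv2.INTER_CUBIC)
cv2.imwrite('pics/crop.png',np.vstack([np.hstack([c(a,275,145),c(b,145,145)]),np.hstack([c(a,160,100),c(b,262,240)])]))
```

```text
(no output)
```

View pics/crop.png

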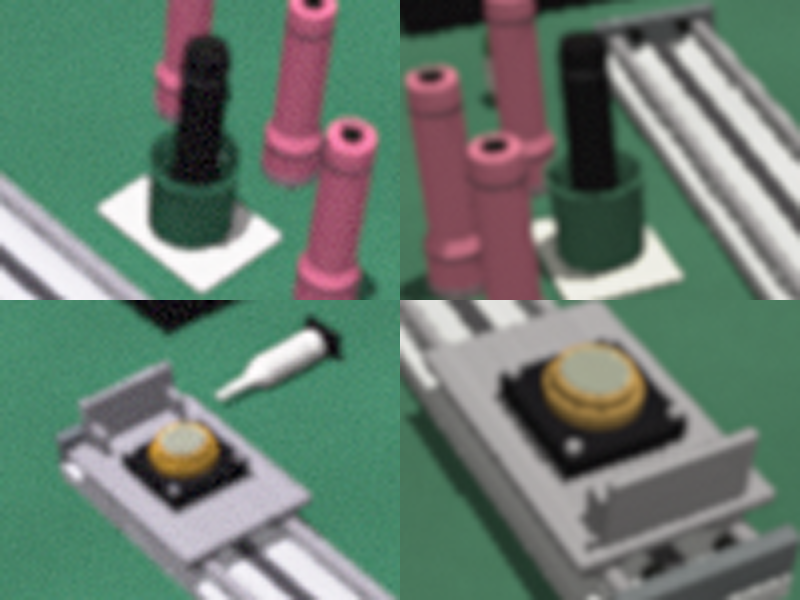

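The crop confirms it: the black torch is in the green cup, with the rim centre at about scene (323.6,184.5) and side (194,190). The glass centre is at scene (206.2,134.7) and side (311.2,257.5). I'll compute positions from these.

Run:
```python
from h import *
a=cv2.imread('pics/scene0.png');b=cv2.imread('pics/side0.png')
S,D=ext('scene'),ext('side')
sc=lambda x,y,ox,oy:(ox+x/4-.375,oy+y/4-.375)
def two(ps,pd):
    o1,d1=ray('scene',*ps,S);o2,d2=ray('side',*pd,D)
    t=np.linalg.lstsq(np.c_[d1,-d2],o2-o1,rcond=None)[0];p,q=o1+d1*t[0],o2+d2*t[1]
    return ((p+q)/2).round(4),np.linalg.norm(p-q).round(4)
# glass by colour: greyish blob surrounded by brass -> brass+glass hull
def brass(im,u0,v0,w,h):
    c=cv2.resize(im[v0:v0+h,u0:u0+w],None,fx=4,fy=4,interpolation=cv2.INTER_CUBIC);hs=cv2.cvtColor(c,cv2.COLOR_BGR2HSV)
    m=cv2.inRange(hs,(12,90,90),(32,255,255));cs=cv2.findContours(m,0,2)[0];k=max(cs,key=cv2.contourArea)
    return cv2.boundingRect(k)
print('brass',brass(a,160,100,100,75),brass(b,262,240,100,75))
for nm,ps,pd,z in [('rim',sc(194.5,158,275,145),sc(196,180,145,145),.066),('lens',sc(184.5,139,160,100),sc(197,70,262,240),.076),('torchtop',sc(207,45,275,145),sc(181,42,145,145),.159)]:
    print(nm,onz('scene',*ps,z,S).round(4),onz('side',*pd,z,D).round(4),two(ps,pd))
print('plate corners',[onz('scene',*sc(x,y,275,145),.004,S)[:2].round(4) for x,y in[(97,208),(203,292),(281,235)]])
for n,im,E in(('scene',a,S),('side',b,D)):
    hs=cv2.cvtColor(im,cv2.COLOR_BGR2HSV)
    m=(im.max(2)<60).astype(np.uint8)
    u0,v0,u1,v1=(315,150,340,192) if n=='scene' else(182,150,202,192)
    for v in range(v0,v1,4):
        r=np.where(m[v,u0:u1])[0]; print(n,v,(u0+r.min(),u0+r.max(),len(r)) if len(r) else None)
```

```text
brass (147, 125, 72, 52) (142, 49, 104, 77)
rim [0.4319 0.1189 0.066 ] [0.4266 0.0982 0.066 ] (array([0.4282, 0.1128, 0.0579]), np.float64(0.0043))
lens [ 0.5625 -0.2382  0.076 ] [ 0.5627 -0.2456  0.076 ] (array([ 0.5626, -0.2423,  0.0734]), np.float64(0.0041))
torchtop [0.4273 0.116  0.159 ] [0.427  0.1072 0.159 ] (array([0.4271, 0.1139, 0.1565]), np.float64(0.0033))
plate corners [array([0.47  , 0.0691]), array([0.4661, 0.1703]), array([0.3904, 0.1659])]
scene 150 None
scene 154 (np.int64(326), np.int64(327), 2)
scene 158 (np.int64(322), np.int64(331), 10)
scene 162 (np.int64(321), np.int64(331), 11)
scene 166 (np.int64(321), np.int64(331), 11)
scene 170 (np.int64(320), np.int64(330), 11)
scene 174 (np.int64(320), np.int64(330), 11)
scene 178 (np.int64(319), np.int64(330), 12)
scene 182 (np.int64(318), np.int64(331), 14)
scene 186 (np.int64(317), np.int64(332), 16)
scene 190 (np.int64(319), np.int64(328), 10)
side 150 None
side 154 (np.int64(186), np.int64(195), 10)
side 158 (np.int64(185), np.int64(195), 11)
side 162 (np.int64(185), np.int64(195), 11)
side 166 (np.int64(186), np.int64(196), 11)
side 170 (np.int64(186), np.int64(197), 12)
side 174 (np.int64(186), np.int64(197), 12)
side 178 (np.int64(187), np.int64(197), 11)
side 182 (np.int64(187), np.int64(198), 12)
side 186 (np.int64(187), np.int64(199), 13)
side 190 (np.int64(187), np.int64(200), 14)
```

Run:
```python
from h import *
a=cv2.imread('pics/scene0.png');b=cv2.imread('pics/side0.png')
for n,im in(('scene',a),('side',b)):
    E=ext(n);m=cv2.inRange(cv2.cvtColor(im,cv2.COLOR_BGR2HSV),(160,80,60),(179,255,255))
    N,l,s,c=cv2.connectedComponentsWithStats(m)
    for i in range(1,N):
        if s[i,4]>60:
            x,y,w,h,_=s[i]; r=np.where(l[y+6]==i)[0].mean(); print(n,s[i],'top->',onz(n,r,y+5,.15,E).round(3))
```

```text
scene [314 128  15  46 378] top-> [0.363 0.036 0.15 ]
scene [ 341  143   28   81 1123] top-> [0.347 0.128 0.15 ]
side [ 147  139   36   99 1925] top-> [0.406 0.203 0.15 ]
```

arm_command([
  [0.1, -0.2, 0.15, 0.05],
  [0.2, -0.4, 0.25, 0.1],
  [0.3, -0.5, 0.25, 0.13],
  [0.4, -0.6, 0.25, 0.13],
  [0.4, -0.8, 0.25, 0.13],
  [0.4, -0.84, 0.25, 0.13],
  [0.4, -0.84, 0.25, 0.13],
  [0.4, -0.84, 0.25, 0.13],
], claw=0)

```text
time: 0.77
tool_pos: [0.2941, 0.2465, 0.3035]
ee_rot: [-3.141, -0.0, 3.133]
wrist_force: [1.7, -0.7, -0.9]
width: 0.0941
finger_force: 0.0
```

arm_command([
  [0.07, -0.35, 0, 0],
  [0.12, -0.35, 0, 0],
  [0.12, -0.35, 0, 0],
  [0.12, -0.35, 0, 0],
  [0.12, -0.35, 0, 0],
])

```text
time: 1.18
tool_pos: [0.3546, 0.0695, 0.303]
ee_rot: [-3.14, -0.0, 3.127]
wrist_force: [0.4, 0.5, -0.2]
width: 0.0941
finger_force: 0.0
```

Run:
```python
from h import *
print(robot.get_obs()['qvel'].round(3))
im,E=snap('wrist','w1');np.save('Ew1',E);print(robot.get_obs()['tool_pos'],robot.get_obs()['time'])
```

```text
[-0.553  0.077 -0.052  0.045 -0.01  -0.53 ]
[0.35530767 0.0684848  0.30265455] 1.2333
```

View pics/w1.png

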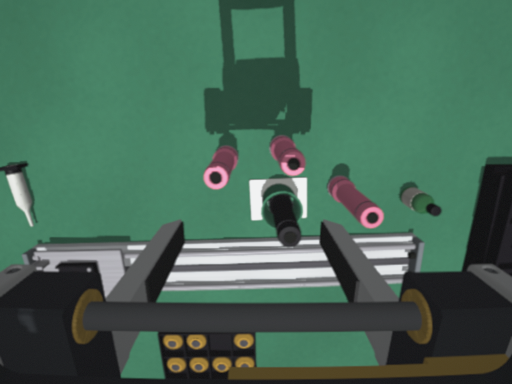

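The wrist picture shows the torch tail at (288,235), the holder plate at (278,198), and pinks at (216,175), (292,162) and (371,215). The lane's near edge runs from about (40,243) to (415,235). The arm was still moving, so I'll repeat the picture once it settles.

arm_command([
  [0, 0, 0, 0],
  [0, 0, 0, 0],
  [0, 0, 0, 0],
  [0, 0, 0, 0],
], claw=0.4)

```text
time: 1.57
tool_pos: [0.3537, 0.0745, 0.3035]
ee_rot: [3.141, 0.0, 3.135]
wrist_force: [0.4, -0.1, 0.1]
width: 0.0706
finger_force: 0.0
```

Run:
```python
from h import *
print(robot.get_obs()['qvel'].round(3))
im,E=snap('wrist','w2');o=robot.get_obs();print(o['tool_pos'],o['ee_rot'],o['width'])
hs=cv2.cvtColor(im,cv2.COLOR_BGR2HSV)
m=((hs[:,:,1]<50)&(hs[:,:,2]>110)).astype(np.uint8)
N,l,s,c=cv2.connectedComponentsWithStats(m)
for i in range(1,N):
    if s[i,4]>80: print(i,s[i],c[i].round(1))
c=cv2.resize(im[130:310,0:512],None,fx=1.56,fy=1.56,interpolation=cv2.INTER_CUBIC)
d=cv2.resize(im[160:250,230:340],None,fx=3,fy=3,interpolation=cv2.INTER_CUBIC)
o=np.zeros((c.shape[0]+d.shape[0],c.shape[1],3),np.uint8);o[:c.shape[0]]=c;o[c.shape[0]:,:d.shape[1]]=d
e=cv2.resize(im[225:300,370:470],None,fx=3.6,fy=3.6,interpolation=cv2.INTER_CUBIC);o[c.shape[0]:c.shape[0]+e.shape[0],400:400+e.shape[1]]=e
cv2.imwrite('pics/w2c.png',o);print(o.shape)
```

```text
[ 0.002 -0.001 -0.001 -0.005 -0.001 -0.003]
[0.35372593 0.07447547 0.30358421] [3.14127958e+00 1.42281454e-04 3.13487929e+00] 0.0668243081152885
12 [  3 172  27  54 608] [ 16.5 193.2]
17 [ 246  178   59   43 1146] [272.5 193.6]
43 [ 333  236   79   25 1514] [373.1 247.6]
44 [ 193  239  117   26 2311] [248.8 252.8]
45 [  29  243  139   48 2810] [ 96.7 256.9]
46 [412 244   8  28 131] [415.5 257.5]
49 [351 264  54  22 519] [374.7 270.6]
52 [ 184  267  135   23 2417] [251.5 278.3]
54 [134 271  17  12 148] [141.4 275.6]
(551, 799, 3)
```

View pics/w2c.png

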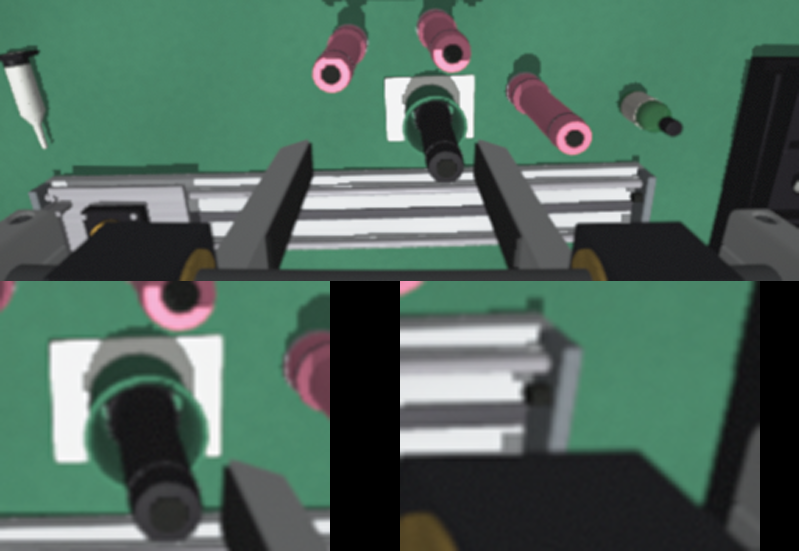

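Run:
```python
from h import *
im=cv2.imread('pics/w2.png');o=robot.get_obs();E=ext('wrist',o);P=lambda u,v,z:onz('wrist',u,v,z,E).round(4)
q=lambda x,y:(230+x/3-.33,160+y/3-.33)
print('tail',P(*q(167,230),.159),'rim',P(*q(146.5,147),.066))
c=[P(*q(*p),.004)[:2] for p in[(50,61),(221,56),(221,175),(55,181)]];print('plate',c,np.mean(c,0))
d=c[1]-c[0];print('plate yaw',np.arctan2(-d[0],d[1]))
hs=cv2.cvtColor(im,cv2.COLOR_BGR2HSV)
m=(hs[:,:,1]<60)&(hs[:,:,2]>90)
pts=[]
for u in list(range(195,260,3))+list(range(340,405,3)):
    v=np.where(m[228:,u])[0][0]+228; pts.append(P(u,v,.02)[:2])
p=np.array(pts)
k=cv2.fitLine(p.astype(np.float32),cv2.DIST_HUBER,0,.01,.01).ravel();k[:2]*=np.sign(k[1])
print('lane edge',k,'yaw',np.arctan2(-k[0],k[1]),'std',np.std((p-k[2:])@[k[1],-k[0]]))
```

```text
tail [0.4268 0.1172 0.159 ] rim [0.4238 0.117  0.066 ]
plate [array([0.3929, 0.0658]), array([0.3906, 0.1654]), array([0.465 , 0.1687]), array([0.4681, 0.0679])] [0.42915 0.11695]
plate yaw 0.023088266064115723
lane edge [-0.02481964  0.99969196  0.49438     0.2261    ] yaw 0.02482219 std 0.007058102531529195
```

arm_command([
  [0.075, 0.04, 0, 0.015],
  [0.149, 0.083, 0, 0.015],
  [0.149, 0.083, -0.08, 0.015],
  [0.149, 0.083, -0.16, 0.015],
  [0.149, 0.083, -0.24, 0.015],
  [0.149, 0.083, -0.32, 0.015],
  [0.149, 0.083, -0.4, 0.015],
  [0.149, 0.083, -0.415, 0.015],
])

```text
time: 2.28
tool_pos: [0.4228, 0.1152, 0.0884]
ee_rot: [-3.14, -0.014, -3.117]
wrist_force: [-0.0, 0.2, -0.7]
width: 0.0564
finger_force: 0.0
```

arm_command([
  [0, 0, 0, 0],
  [0, 0, 0, 0],
  [0, 0, 0, 0],
  [0, 0, 0, 0],
  [0, 0, 0, 0],
  [0, 0, 0, 0],
  [0, 0, 0, 0],
  [0, 0, 0, 0],
], claw=1)

```text
time: 2.95
tool_pos: [0.4309, 0.1152, 0.0993]
ee_rot: [3.14, 0.007, -3.12]
wrist_force: [-0.1, 1.4, 7.5]
width: 0.0318
finger_force: 30.0
```

arm_command([
  [0, 0, 0.03, 0],
  [0, 0, 0.1, 0],
  [0, 0, 0.18, 0],
  [0, 0, 0.24, 0],
  [0.04, -0.04, 0.26, 0],
  [0.1, -0.1, 0.26, 0],
  [0.12, -0.12, 0.26, 0],
  [0.12, -0.12, 0.26, 0],
])

```text
time: 3.62
tool_pos: [0.4902, 0.0524, 0.2257]
ee_rot: [-3.141, -0.0, -3.124]
wrist_force: [-0.3, 0.7, -1.9]
width: 0.0313
finger_force: 30.0
```

arm_command([
  [0, 0, 0, 0],
  [0, 0, 0, 0],
  [0, 0, 0, 0],
])

```text
time: 3.87
tool_pos: [0.4876, 0.0557, 0.2257]
ee_rot: [3.141, -0.001, -3.119]
wrist_force: [-0.5, -0.0, -1.3]
width: 0.0318
finger_force: 30.0
```

Run:
```python
from h import *
o=robot.get_obs();print(o['time'],o['tool_pos'],o['ee_rot'],o['wrist_force'],o['width'])
a,_=snap('scene','s2');b,_=snap('side','d2')
p=o['tool_pos']-[0,0,.09]
ua=proj('scene',p,ext('scene'));ub=proj('side',p,ext('side'));print(ua,ub)
c=lambda im,u,s=4:cv2.resize(im[int(u[1])-60:int(u[1])+15,int(u[0])-50:int(u[0])+50],None,fx=s,fy=s,interpolation=cv2.INTER_CUBIC)
w=robot.snapshot('wrist')[:,:,::-1];cv2.imwrite('pics/w3.png',w)
out=np.hstack([c(a,ua),c(b,ub)])
out=np.vstack([out,cv2.resize(a[90:180,140:240],(330,297)).copy() if 0 else np.hstack([cv2.resize(a[120:300,160:400],(400,300),interpolation=cv2.INTER_CUBIC),cv2.resize(b[140:340,190:390],(400,300),interpolation=cv2.INTER_CUBIC)])])
cv2.imwrite('pics/c2.png',out);print([int(x) for x in (*ua,*ub)])
```

```text
3.8667 [0.48764206 0.055669   0.22573864] [ 3.14098562e+00 -9.90572252e-04 -3.11858421e+00] [-0.50308037 -0.01684529 -1.34419732] 0.03175837437613239
[291.84951167 160.44061326] [221.19030445 168.44955924]
[291, 160, 221, 168]
```

View pics/c2.png

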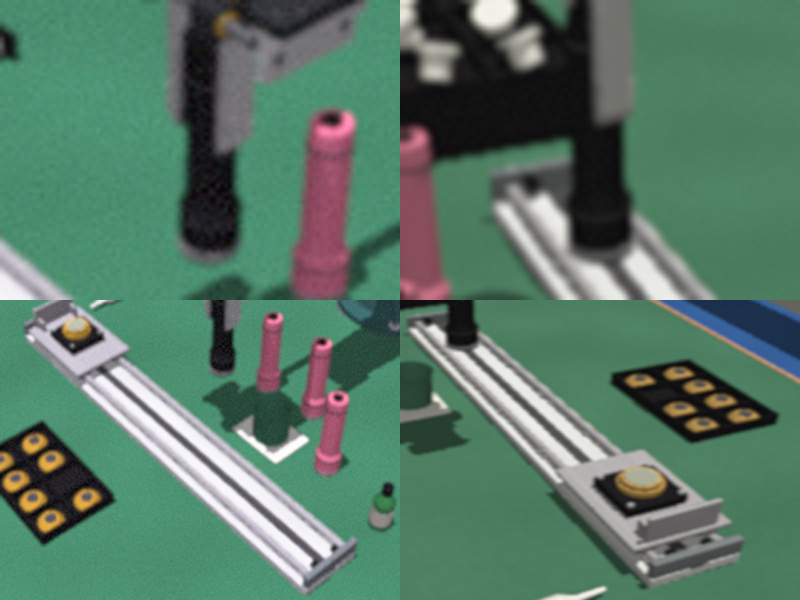

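Run:
```python
from h import *
a=cv2.imread('pics/s2.png');b=cv2.imread('pics/d2.png');S,D=ext('scene'),ext('side')
for n,im,E,l in(('scene',a,S,((341.8,289.8),(373,265.8))),('side',b,D,((309,318.7),(361,300)))):
    p=[onz(n,*q,.042,E)[:2].round(4) for q in l];print(n,p,np.mean(p,0))
# slot: darkest across perpendicular profile along guess axis
g=cv2.cvtColor(a,cv2.COLOR_BGR2GRAY)
A=np.array([.5626,-.2423]);f=lambda t:t
for n,im,E in(('scene',a,S),('side',b,D)):
    g=cv2.cvtColor(im,cv2.COLOR_BGR2GRAY).astype(np.float32);r=[]
    for y in np.arange(-.10,.33,.01):
        if n=='side' and y>.1: continue
        xs=np.arange(-.03,.03,.001)+.5626-.025*(y+.2423)
        uv=np.array([proj(n,[x,y,.025],E) for x in xs],np.float32)
        v=cv2.remap(g,uv[None,:,0],uv[None,:,1],1).ravel();w=np.clip(np.percentile(v,50)-15-v,0,None)
        w[np.abs(np.arange(60)-np.argmin(v))>8]=0
        if w.sum()>20:r.append((y,(w*xs).sum()/w.sum()))
    r=np.array(r);k=cv2.fitLine(r[:,::-1].astype(np.float32),cv2.DIST_HUBER,0,.01,.01).ravel()
    sl=k[0]/k[1];print(n,len(r),'yaw',-sl,'x at lens',k[2]+sl*(-.2423-k[3]),'x at .26',k[2]+sl*(.26-k[3]),'mad',np.median(abs(r[:,1]-k[2]-sl*(r[:,0]-k[3]))))
```

```text
scene [array([0.6087, 0.374 ]), array([0.5069, 0.3727])] [0.5578  0.37335]
side [array([ 0.5   , -0.3499]), array([ 0.6099, -0.3517])] [ 0.55495 -0.3508 ]
scene 44 yaw 0.022040911 x at lens 0.5680809 x at .26 0.55700976 mad 0.0001104823671554179Traceback (most recent call last):
  File "<stdin>", line 13, in <module>
  File "h.py", line 18, in proj
    i,f=K(n); q=np.linalg.inv(E)@np.r_[p,1]; s=np.array([q[0],-q[1]])/-q[2]
        ~^^^
  File "h.py", line 5, in K
    i=robot.camera_info(n); f=192/np.tan(np.radians(i['vfov'])/2); return i,f
ValueError: time passes only in moves, steps and waits
```

arm_command([
  [0.03, -0.07, 0, 0],
  [0.06, -0.15, 0, 0],
  [0.09, -0.23, 0, 0],
  [0.12, -0.31, 0, 0],
  [0.14, -0.39, 0, 0],
  [0.15, -0.47, 0, 0],
  [0.15, -0.55, 0, 0],
  [0.15, -0.595, 0, 0],
])

```text
time: 4.68
tool_pos: [0.5631, -0.2466, 0.2252]
ee_rot: [-3.14, -0.001, -3.122]
wrist_force: [-0.1, 0.5, -1.5]
width: 0.0316
finger_force: 30.0
```

arm_command([
  [0, 0, 0, 0],
  [0, 0, 0, 0],
  [0, 0, 0, 0],
  [0, 0, 0, 0],
  [0, 0, 0, 0],
])

```text
time: 5.1
tool_pos: [0.5639, -0.241, 0.2265]
ee_rot: [3.142, 0.001, -3.117]
wrist_force: [-0.2, -0.1, -1.7]
width: 0.0315
finger_force: 30.0
```

Run:
```python
from h import *
o=robot.get_obs();print(o['time'],o['tool_pos'],o['ee_rot'],o['wrist_force'])
a,_=snap('scene','s3');b,_=snap('side','d3')
c=lambda im,u,v:cv2.resize(im[v:v+75,u:u+50],None,fx=8,fy=8,interpolation=cv2.INTER_CUBIC)
cv2.imwrite('pics/c3.png',np.hstack([c(a,182,85),c(b,286,200)]))
```

```text
5.1 [ 0.56385602 -0.24101641  0.22646982] [ 3.14150985e+00  6.19174124e-04 -3.11740905e+00] [-0.18260609 -0.06665012 -1.67545053]
```

View pics/c3.png

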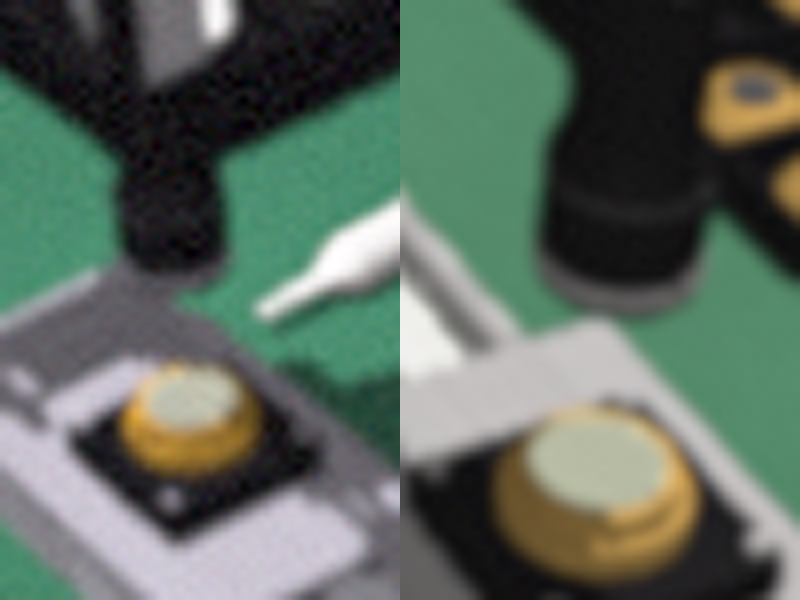

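Run:
```python
from h import *
S,D=ext('scene'),ext('side');o=robot.get_obs();print(o['time'],o['tool_pos'])
def two(ps,pd):
    o1,d1=ray('scene',*ps,S);o2,d2=ray('side',*pd,D)
    t=np.linalg.lstsq(np.c_[d1,-d2],o2-o1,rcond=None)[0];p,q=o1+d1*t[0],o2+d2*t[1]
    return ((p+q)/2).round(4),(p-q).round(4)
q=lambda x,y,u,v:(u+x/8-.44,v+y/8-.44)
A=q(173,248,182,85);B=q(222,268,286,200)
print('tip',two(A,B),onz('scene',*A,.1355,S),onz('side',*B,.1355,D))
A=q(191,400,182,85);B=q(198,465,286,200)
print('lens',two(A,B),onz('scene',*A,.076,S),onz('side',*B,.076,D))
```

```text
5.2 [ 0.56379405 -0.24137373  0.22642001]
tip (array([ 0.5598, -0.2464,  0.1376]), array([-0.0015,  0.0009, -0.0001])) [ 0.55770642 -0.24837791  0.1355    ] [ 0.56212703 -0.2446382   0.1355    ]
lens (array([ 0.5623, -0.2427,  0.0724]), array([-0.0018,  0.0011, -0.0002])) [ 0.56363868 -0.23803429  0.076     ] [ 0.56084852 -0.24654391  0.076     ]
```

arm_command([
  [0.008, -0.08, 0, 0],
  [0.008, -0.16, 0, 0],
  [0.008, -0.237, 0, 0],
  [0.008, -0.237, 0, 0],
  [0.008, -0.237, -0.05, 0],
  [0.008, -0.237, -0.11, 0],
  [0.008, -0.237, -0.152, 0],
  [0.008, -0.237, -0.152, 0],
])

```text
time: 5.87
tool_pos: [0.5651, -0.3585, 0.1431]
ee_rot: [3.134, -0.009, -3.119]
wrist_force: [-0.2, 1.4, -2.8]
width: 0.0313
finger_force: 30.0
```

arm_command([
  [0, 0, 0, 0],
  [0, 0, 0, 0],
  [0, 0, 0, 0],
  [0, 0, 0, 0],
])

```text
time: 6.2
tool_pos: [0.5687, -0.3617, 0.1529]
ee_rot: [-3.139, 0.004, -3.119]
wrist_force: [-0.4, 0.5, -1.9]
width: 0.0313
finger_force: 30.0
```

arm_command([
  [0, 0.008, 0, 0],
  [0, 0.018, 0, 0],
  [0, 0.028, 0, 0],
  [-0.001, 0.038, 0, 0],
  [-0.001, 0.048, 0, 0],
  [-0.001, 0.058, 0, 0],
  [-0.002, 0.07, 0, 0],
  [-0.002, 0.084, 0, 0],
])

```text
time: 6.87
tool_pos: [0.5664, -0.3186, 0.15]
ee_rot: [3.141, -0.0, -3.12]
wrist_force: [-0.4, 0.5, -1.8]
width: 0.0317
finger_force: 30.0
```

arm_command([
  [0, 0.016, 0, 0],
  [-0.001, 0.033, 0, 0],
  [-0.001, 0.05, 0, 0],
  [-0.001, 0.067, 0, 0],
])

```text
time: 7.2
tool_pos: [0.5661, -0.2846, 0.15]
ee_rot: [3.141, 0.0, -3.119]
wrist_force: [-0.3, 0.1, -0.4]
width: 0.0314
finger_force: 30.0
```

```bash
cat > trk.py <<'E'
from h import *
import sys
S=ext('scene')
def brass(im,guess):
    u=proj('scene',[*guess,.07],S).astype(int);x0,y0=max(u[0]-28,0),max(u[1]-24,0)
    c=cv2.resize(im[y0:u[1]+24,x0:u[0]+28],None,fx=4,fy=4,interpolation=cv2.INTER_CUBIC);hs=cv2.cvtColor(c,cv2.COLOR_BGR2HSV)
    m=cv2.inRange(hs,(12,90,70),(32,255,255));k=max(cv2.findContours(m,0,2)[0],key=cv2.contourArea)
    x,y,w,h=cv2.boundingRect(k); return x0+(x+w/2)/4,y0+(y+h)/4,w,h,x0+x/4,x0+(x+w)/4
def pos(im,g):
    b=brass(im,g); return onz('scene',b[0],b[1],.06,S)[:2],b
if __name__=='__main__':
    ref,b0=pos(cv2.imread('pics/s3.png'),(.5623,-.2425))
    o=robot.get_obs();im,_=snap('scene','t%05d'%(o['time']*1000))
    p,b=pos(im,(.555,float(sys.argv[1]))); l=np.array([.5623,-.2425])+p-ref
    print('t',round(o['time'],3),'lens',l.round(4),'wh',b0[2:4],b[2:4],'TCP',o['tool_pos'].round(4),'TCP-over-lens',(l+[.0032,.0035]).round(4))
E
python3 trk.py -0.188
```

```text
t 7.2 lens [ 0.5604 -0.1885] wh (72, 48) (76, 55) TCP [ 0.5661 -0.2846  0.15  ] TCP-over-lens [ 0.5636 -0.185 ]
```

arm_command([
  [0, 0, 0.05, 0],
  [0, 0, 0.089, 0],
  [0, 0.02, 0.089, 0],
])

```text
time: 7.5
tool_pos: [0.5678, -0.2777, 0.1995]
ee_rot: [-3.136, 0.007, -3.121]
wrist_force: [1.1, -0.9, -0.2]
width: 0.0313
finger_force: 30.0
```

```bash
python3 trk.py -0.158
```

```text
t 7.5 lens [ 0.5597 -0.1592] wh (72, 48) (77, 60) TCP [ 0.5678 -0.2777  0.1995] TCP-over-lens [ 0.5629 -0.1557]
```

arm_command([
  [0, 0.04, 0, 0],
  [-0.002, 0.11, 0, 0],
  [-0.004, 0.19, 0, 0],
  [-0.006, 0.256, 0, 0],
  [-0.008, 0.304, 0, 0],
  [-0.01, 0.336, 0, 0],
  [-0.01, 0.358, 0, 0],
  [-0.01, 0.374, 0, 0],
])

```text
time: 8.22
tool_pos: [0.5604, -0.087, 0.1932]
ee_rot: [3.141, -0.002, -3.118]
wrist_force: [-0.6, 0.0, -0.6]
width: 0.0315
finger_force: 30.0
```

```bash
python3 trk.py -0.09; python3 -c "
from h import *
im,_=snap('side','sd1');print(robot.get_obs()['time'],robot.get_obs()['tool_pos'])
a=cv2.imread('pics/t08216.png') if 0 else cv2.imread(sorted(__import__('glob').glob('pics/t0*.png'))[-1])
u=proj('scene',[.56,-.09,.09],ext('scene')).astype(int);w=proj('side',[.56,-.085,.09],ext('side')).astype(int)
c=lambda im,u:cv2.resize(im[u[1]-38:u[1]+37,u[0]-25:u[0]+25],None,fx=8,fy=8,interpolation=cv2.INTER_CUBIC)
cv2.imwrite('pics/c4.png',np.hstack([c(a,u),c(im,w)]));print(u,w)"
```

```text
t 8.217 lens [ 0.5589 -0.0982] wh (72, 48) (77, 50) TCP [ 0.5604 -0.087   0.1932] TCP-over-lens [ 0.5621 -0.0947]
8.3167 [ 0.56081199 -0.08767479  0.19369603]
[235 156] [273 208]
```

View pics/c4.png

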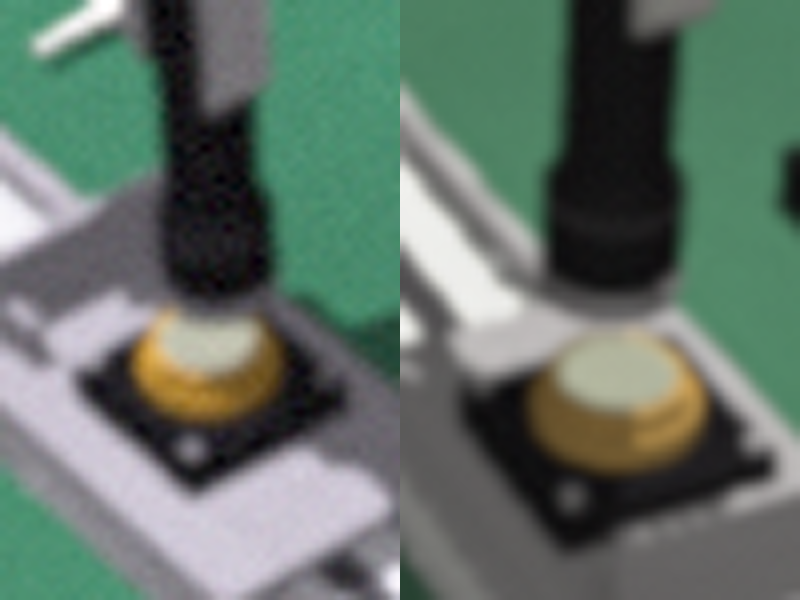

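arm_command([
  [0, 0.014, 0, 0],
  [0, 0.027, 0, 0],
  [0, 0.04, 0, 0],
  [0, 0.053, 0, 0],
  [0, 0.065, 0, 0],
  [0, 0.077, 0, 0],
  [0, 0.089, 0, 0],
  [0, 0.1, 0, 0],
])

```text
time: 8.98
tool_pos: [0.5611, -0.038, 0.1945]
ee_rot: [3.141, 0.0, -3.12]
wrist_force: [0.1, -0.3, -1.8]
width: 0.0315
finger_force: 30.0
```

```bash
python3 trk.py -0.04
```

```text
t 8.983 lens [ 0.5581 -0.0427] wh (72, 48) (79, 54) TCP [ 0.5611 -0.038   0.1945] TCP-over-lens [ 0.5613 -0.0392]
```

arm_command([
  [0, 0.013, 0, 0],
  [0, 0.024, 0, 0],
  [0, 0.035, 0, 0],
  [0, 0.045, 0, 0],
  [-0.001, 0.055, 0, 0],
  [-0.001, 0.065, 0, 0],
  [-0.002, 0.075, 0, 0],
  [-0.002, 0.084, 0, 0],
])

```text
time: 9.7
tool_pos: [0.56, 0.0039, 0.1945]
ee_rot: [3.141, 0.0, -3.12]
wrist_force: [1.0, 0.3, -1.2]
width: 0.0313
finger_force: 30.0
```

```bash
python3 trk.py 0.0
```

```text
t 9.7 lens [ 5.574e-01 -4.000e-04] wh (72, 48) (81, 54) TCP [0.56   0.0039 0.1945] TCP-over-lens [0.5606 0.0031]
```

arm_command([
  [0, 0.011, 0, 0],
  [0, 0.02, 0, 0],
  [0, 0.029, 0, 0],
  [0, 0.038, 0, 0],
  [0, 0.046, 0, 0],
  [-0.001, 0.054, 0, 0],
  [-0.001, 0.062, 0, 0],
  [-0.001, 0.07, 0, 0],
])

```text
time: 10.42
tool_pos: [0.5596, 0.0387, 0.1945]
ee_rot: [3.142, 0.0, -3.12]
wrist_force: [-0.4, -0.2, -1.8]
width: 0.0317
finger_force: 30.0
```

```bash
python3 trk.py 0.033
```

```text
t 10.417 lens [0.5567 0.0348] wh (72, 48) (82, 56) TCP [0.5596 0.0387 0.1945] TCP-over-lens [0.5599 0.0383]
```

arm_command([
  [0, 0.01, 0, 0],
  [0, 0.017, 0, 0],
  [0, 0.024, 0, 0],
  [0, 0.031, 0, 0],
  [0, 0.038, 0, 0],
  [-0.001, 0.044, 0, 0],
  [-0.001, 0.051, 0, 0],
  [-0.001, 0.057, 0, 0],
])

```text
time: 11.13
tool_pos: [0.5591, 0.0672, 0.1945]
ee_rot: [3.141, 0.0, -3.12]
wrist_force: [-0.6, -0.4, -1.8]
width: 0.0313
finger_force: 30.0
```

```bash
python3 trk.py 0.065
```

```text
t 11.133 lens [0.5563 0.0632] wh (72, 48) (83, 59) TCP [0.5591 0.0672 0.1945] TCP-over-lens [0.5595 0.0667]
```

arm_command([
  [0, 0.007, 0, 0],
  [0, 0.013, 0, 0],
  [0, 0.019, 0, 0],
  [0, 0.025, 0, 0],
  [0, 0.03, 0, 0],
  [0, 0.035, 0, 0],
  [-0.001, 0.04, 0, 0],
  [-0.001, 0.045, 0, 0],
])

```text
time: 11.85
tool_pos: [0.5585, 0.0896, 0.1945]
ee_rot: [3.141, -0.0, -3.12]
wrist_force: [-0.2, -0.5, -1.7]
width: 0.0316
finger_force: 30.0
```

arm_command([
  [0, 0.005, 0, 0],
  [0, 0.01, 0, 0],
  [0, 0.015, 0, 0],
  [0, 0.02, 0, 0],
  [0, 0.024, 0, 0],
  [0, 0.028, 0, 0],
  [0, 0.032, 0, 0],
  [0, 0.036, 0, 0],
])

```text
time: 12.52
tool_pos: [0.5586, 0.1075, 0.1945]
ee_rot: [3.142, -0.0, -3.12]
wrist_force: [-0.2, -0.4, -0.7]
width: 0.0315
finger_force: 30.0
```

```bash
python3 trk.py 0.105
```

```text
t 12.517 lens [0.5554 0.1031] wh (72, 48) (84, 63) TCP [0.5586 0.1075 0.1945] TCP-over-lens [0.5586 0.1066]
```

arm_command([
  [0, 0.004, 0, 0],
  [0, 0.008, 0, 0],
  [0, 0.012, 0, 0],
  [0, 0.016, 0, 0],
  [0, 0.02, 0, 0],
  [0, 0.024, 0, 0],
  [0, 0.028, 0, 0],
  [0, 0.031, 0, 0],
])

```text
time: 13.23
tool_pos: [0.5586, 0.1231, 0.1945]
ee_rot: [3.141, 0.0, -3.12]
wrist_force: [-0.0, -0.1, -1.8]
width: 0.0312
finger_force: 30.0
```

arm_command([
  [0, -0.03, 0.02, 0],
  [0.002, -0.1, 0.02, 0],
  [0.004, -0.18, 0.02, 0],
  [0.005, -0.24, 0.02, 0],
  [0.005, -0.25, 0.02, 0],
  [0.005, -0.25, -0.02, 0],
  [0.005, -0.25, -0.06, 0],
  [0.005, -0.25, -0.089, 0],
])

```text
time: 13.9
tool_pos: [0.5607, -0.002, 0.1486]
ee_rot: [3.141, -0.001, -3.12]
wrist_force: [0.5, 0.4, -2.0]
width: 0.0314
finger_force: 30.0
```

```bash
python3 trk.py 0.135
```

```text
t 13.9 lens [0.5544 0.1282] wh (72, 48) (87, 76) TCP [ 0.5607 -0.002   0.1486] TCP-over-lens [0.5576 0.1317]
```

arm_command([
  [0, 0.01, 0, 0],
  [0, 0.02, 0, 0],
  [0, 0.03, 0, 0],
  [0, 0.04, 0, 0],
  [0, 0.05, 0, 0],
  [0, 0.06, 0, 0],
  [-0.001, 0.07, 0, 0],
  [-0.001, 0.08, 0, 0],
])

```text
time: 14.62
tool_pos: [0.5606, 0.0385, 0.1503]
ee_rot: [3.142, 0.0, -3.119]
wrist_force: [-0.5, 0.6, -1.4]
width: 0.0313
finger_force: 30.0
```

arm_command([
  [0, 0.01, 0, 0],
  [0, 0.02, 0, 0],
  [0, 0.03, 0, 0],
  [0, 0.04, 0, 0],
  [0, 0.05, 0, 0],
  [0, 0.06, 0, 0],
  [-0.001, 0.07, 0, 0],
  [-0.001, 0.08, 0, 0],
])

```text
time: 15.28
tool_pos: [0.56, 0.0783, 0.15]
ee_rot: [3.142, -0.0, -3.12]
wrist_force: [-0.1, -0.9, -1.3]
width: 0.0314
finger_force: 30.0
```

```bash
python3 trk.py 0.185
```

```text
t 15.283 lens [0.5539 0.1708] wh (72, 48) (90, 72) TCP [0.56   0.0783 0.15  ] TCP-over-lens [0.5571 0.1743]
```

arm_command([
  [0, 0.01, 0, 0],
  [0, 0.02, 0, 0],
  [0, 0.03, 0, 0],
  [0, 0.04, 0, 0],
  [0, 0.05, 0, 0],
  [-0.001, 0.059, 0, 0],
  [-0.001, 0.068, 0, 0],
  [-0.002, 0.077, 0, 0],
])

```text
time: 16.0
tool_pos: [0.5591, 0.1168, 0.15]
ee_rot: [3.142, 0.0, -3.12]
wrist_force: [-0.7, 0.7, -1.7]
width: 0.0316
finger_force: 30.0
```

arm_command([
  [0, 0.009, 0, 0],
  [0, 0.018, 0, 0],
  [0, 0.027, 0, 0],
  [0, 0.036, 0, 0],
  [0, 0.044, 0, 0],
  [-0.001, 0.052, 0, 0],
  [-0.001, 0.06, 0, 0],
  [-0.001, 0.067, 0, 0],
])

```text
time: 16.67
tool_pos: [0.5585, 0.1503, 0.15]
ee_rot: [3.141, -0.0, -3.12]
wrist_force: [0.7, -0.9, -1.9]
width: 0.0317
finger_force: 30.0
```

```bash
python3 trk.py 0.25
```

```text
t 16.667 lens [0.5524 0.2444] wh (72, 48) (92, 76) TCP [0.5585 0.1503 0.15  ] TCP-over-lens [0.5556 0.2479]
```

arm_command([
  [0, 0.006, 0, 0],
  [0, 0.012, 0, 0],
  [0, 0.018, 0, 0],
  [0, 0.024, 0, 0],
  [0, 0.029, 0, 0],
  [0, 0.034, 0, 0],
  [-0.001, 0.039, 0, 0],
  [-0.001, 0.043, 0, 0],
])

```text
time: 17.38
tool_pos: [0.558, 0.1716, 0.15]
ee_rot: [3.141, -0.0, -3.12]
wrist_force: [-0.0, -0.0, -1.3]
width: 0.0313
finger_force: 30.0
```

```bash
python3 trk.py 0.27; python3 -c "
from h import *
print(robot.get_obs()['wrist_force'])"
```

```text
t 17.383 lens [0.5514 0.2651] wh (72, 48) (93, 79) TCP [0.558  0.1716 0.15  ] TCP-over-lens [0.5546 0.2686]
[ 0.77404034  0.34585689 -1.96323895]
```

arm_command([
  [0, 0.003, 0, 0],
  [0, 0.006, 0, 0],
  [0, 0.008, 0, 0],
  [0, 0.01, 0, 0],
  [0, 0.012, 0, 0],
  [0, 0.014, 0, 0],
  [0, 0.016, 0, 0],
  [0, 0.018, 0, 0],
])

```text
time: 18.1
tool_pos: [0.5582, 0.1759, 0.1502]
ee_rot: [-3.133, -0.0, -3.122]
wrist_force: [-0.9, -11.4, 1.3]
width: 0.0316
finger_force: 30.0
```

```bash
python3 trk.py 0.275; python3 -c "
from h import *
print(robot.get_obs()['wrist_force'])"
```

```text
t 18.1 lens [0.552  0.2665] wh (72, 48) (93, 75) TCP [0.5582 0.1759 0.1502] TCP-over-lens [0.5552 0.27  ]
[ -0.54938134 -10.37600172   0.69704931]
```

arm_command([
  [0, -0.002, 0, 0],
  [0, -0.004, 0, 0],
  [0, -0.006, 0, 0],
  [0, -0.008, 0, 0],
  [0, -0.011, 0, 0],
  [0, -0.015, 0, 0],
  [0, -0.025, 0, 0],
  [0, -0.04, 0, 0],
])

```text
time: 18.82
tool_pos: [0.558, 0.1612, 0.1499]
ee_rot: [3.14, 0.0, -3.118]
wrist_force: [0.5, 0.0, -1.3]
width: 0.0313
finger_force: 30.0
```

arm_command([
  [0, -0.03, 0, 0],
  [0, -0.03, 0.04, 0],
  [0, -0.03, 0.1, 0],
  [0, -0.03, 0.16, 0],
  [0, -0.03, 0.16, 0],
  [0, -0.03, 0.16, 0],
])

```text
time: 19.32
tool_pos: [0.5593, 0.1455, 0.2326]
ee_rot: [3.14, 0.006, -3.12]
wrist_force: [-0.2, -0.1, -2.1]
width: 0.0313
finger_force: 30.0
```

```bash
python3 trk.py 0.27
python3 - <<'E'
from h import *
o=robot.get_obs();print(o['tool_pos'],o['ee_rot'])
a=cv2.imread(sorted(__import__('glob').glob('pics/t1*.png'))[-1]);b,_=snap('side','d5')
p=o['tool_pos']-[0,0,.06];u=proj('scene',p,ext('scene')).astype(int);w=proj('side',p,ext('side')).astype(int)
c=lambda im,u:cv2.resize(im[u[1]-38:u[1]+37,u[0]-50:u[0]+50],None,fx=4,fy=4,interpolation=cv2.INTER_CUBIC)
w0=proj('side',o['tool_pos']-[0,0,.09],ext('side'));u0=proj('scene',o['tool_pos']-[0,0,.09],ext('scene'))
cv2.imwrite('pics/c5.png',np.vstack([np.hstack([c(a,u),c(b,w)]),np.hstack([c(a,[335,240]),c(b,[215,175])])]));print(u,w,u0,w0)
E
```

```text
t 19.317 lens [0.5515 0.2659] wh (72, 48) (93, 83) TCP [0.5593 0.1455 0.2326] TCP-over-lens [0.5547 0.2694]
[0.55821332 0.14532426 0.23010323] [ 3.14085962e+00  1.01441270e-03 -3.11964783e+00]
[294 182] [234 136] [293.6826006  191.37172136] [234.84075642 146.73072348]
```

View pics/c5.png

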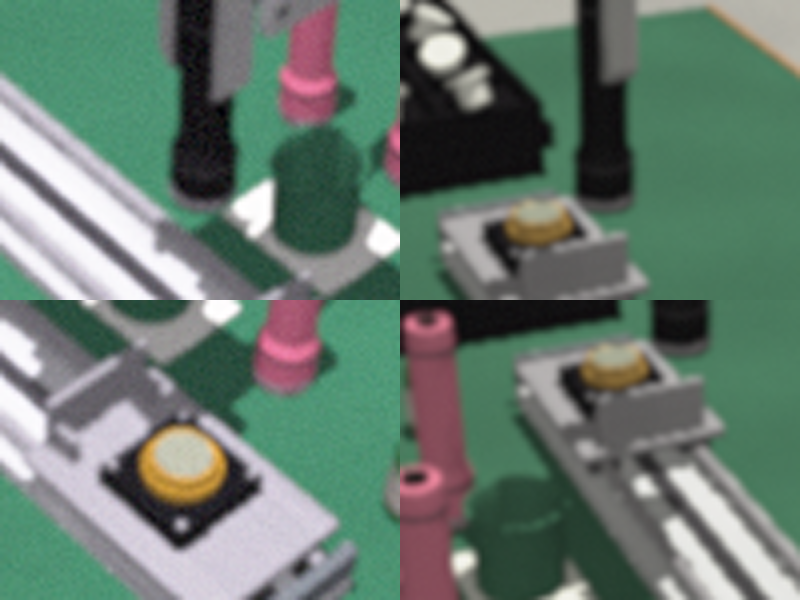

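arm_command([
  [-0.05, -0.01, 0, 0],
  [-0.12, -0.03, 0, 0],
  [-0.19, -0.05, 0, 0],
  [-0.24, -0.059, 0, 0],
  [-0.259, -0.059, 0, 0],
  [-0.259, -0.059, 0, 0],
  [-0.259, -0.059, 0, 0],
  [-0.259, -0.059, 0, 0],
])

```text
time: 20.08
tool_pos: [0.4293, 0.116, 0.2292]
ee_rot: [3.142, -0.001, -3.12]
wrist_force: [-0.2, -0.3, -1.3]
width: 0.0311
finger_force: 30.0
```

arm_command([
  [0, 0, 0, 0],
  [0, 0, -0.02, 0],
  [0, 0, -0.05, 0],
  [0, 0, -0.08, 0],
  [0, 0, -0.11, 0],
  [0, 0, -0.13, 0],
  [0, 0, -0.13, 0],
  [0, 0, -0.13, 0],
])

```text
time: 20.75
tool_pos: [0.4284, 0.1158, 0.1641]
ee_rot: [-3.141, -0.002, -3.12]
wrist_force: [0.9, -0.4, -0.8]
width: 0.0317
finger_force: 30.0
```

arm_command([
  [0, 0, -0.015, 0],
  [0, 0, -0.03, 0],
  [0, 0, -0.045, 0],
  [0, 0, -0.06, 0],
  [0, 0, -0.075, 0],
  [0, 0, -0.09, 0],
  [0, 0, -0.105, 0],
  [0, 0, -0.115, 0],
])

```text
time: 21.42
tool_pos: [0.4281, 0.1158, 0.1062]
ee_rot: [-3.142, -0.001, -3.12]
wrist_force: [1.0, 0.5, -1.9]
width: 0.0314
finger_force: 30.0
```

arm_command([
  [0, 0, -0.003, 0],
  [0, 0, -0.006, 0],
  [0, 0, -0.009, 0],
  [0, 0, -0.011, 0],
  [0, 0, -0.011, 0],
  [0, 0, -0.011, 0],
])

```text
time: 21.92
tool_pos: [0.4288, 0.1159, 0.1023]
ee_rot: [3.141, 0.001, -3.12]
wrist_force: [0.3, -0.1, -2.5]
width: 0.0317
finger_force: 30.0
```

arm_command([
  [0, 0, -0.002, 0],
  [0, 0, -0.004, 0],
  [0, 0, -0.006, 0],
  [0, 0, -0.006, 0],
  [0, 0, -0.006, 0],
  [0, 0, -0.006, 0],
])

```text
time: 22.42
tool_pos: [0.4288, 0.1159, 0.0993]
ee_rot: [3.141, 0.001, -3.12]
wrist_force: [-0.1, -0.0, 1.1]
width: 0.0318
finger_force: 30.0
```

arm_command([
  [0, 0, 0, 0],
  [0, 0, 0, 0],
  [0, 0, 0, 0],
  [0, 0, 0, 0],
  [0, 0, 0, 0],
  [0, 0, 0, 0],
  [0, 0, 0, 0],
], claw=0.35)

```text
time: 23.0
tool_pos: [0.4286, 0.1158, 0.099]
ee_rot: [3.142, -0.0, -3.12]
wrist_force: [0.3, 0.5, 0.0]
width: 0.0609
finger_force: 0.0
```

arm_command([
  [0, 0, 0.03, 0],
  [0, 0, 0.08, 0],
  [0, 0, 0.14, 0],
  [0, 0, 0.2, 0],
  [0, 0, 0.26, 0],
  [0, 0, 0.3, 0],
  [-0.1, 0, 0.3, 0],
  [-0.16, 0, 0.3, 0],
])

```text
time: 23.67
tool_pos: [0.349, 0.1158, 0.2496]
ee_rot: [3.141, -0.0, -3.121]
wrist_force: [-0.2, -0.1, 0.5]
width: 0.0611
finger_force: 0.0
```

arm_command([
  [0, 0, 0, 0],
  [0, 0, 0, 0],
  [0, 0, 0, 0],
  [0, 0, 0, 0],
])

```text
time: 24.0
tool_pos: [0.3493, 0.1158, 0.2489]
ee_rot: [-3.142, -0.0, -3.12]
wrist_force: [-0.4, -0.1, 0.3]
width: 0.0608
finger_force: 0.0
```

```bash
python3 trk.py 0.268
python3 - <<'E'
from h import *
o=robot.get_obs();print(o['tool_pos'],o['qvel'].round(3),o['width'])
a=cv2.imread(sorted(__import__('glob').glob('pics/t2*.png'))[-1]);b,_=snap('side','d6')
c=lambda im,x,y:cv2.resize(im[y:y+150,x:x+200],None,fx=2,fy=2,interpolation=cv2.INTER_CUBIC)
e=lambda im,x,y:cv2.resize(im[y:y+75,x:x+100],None,fx=4,fy=4,interpolation=cv2.INTER_CUBIC)
cv2.imwrite('pics/c6.png',np.vstack([np.hstack([e(a,275,145),e(b,145,145)]),np.hstack([c(a,220,140),c(b,140,120)])]))
E
```

```text
t 24.0 lens [0.5515 0.2659] wh (72, 48) (93, 82) TCP [0.3493 0.1158 0.2489] TCP-over-lens [0.5547 0.2694]
[0.3493326  0.11577836 0.24872683] [ 0.001  0.008 -0.002 -0.     0.004  0.001] 0.06125199818540906
```

View pics/c6.png

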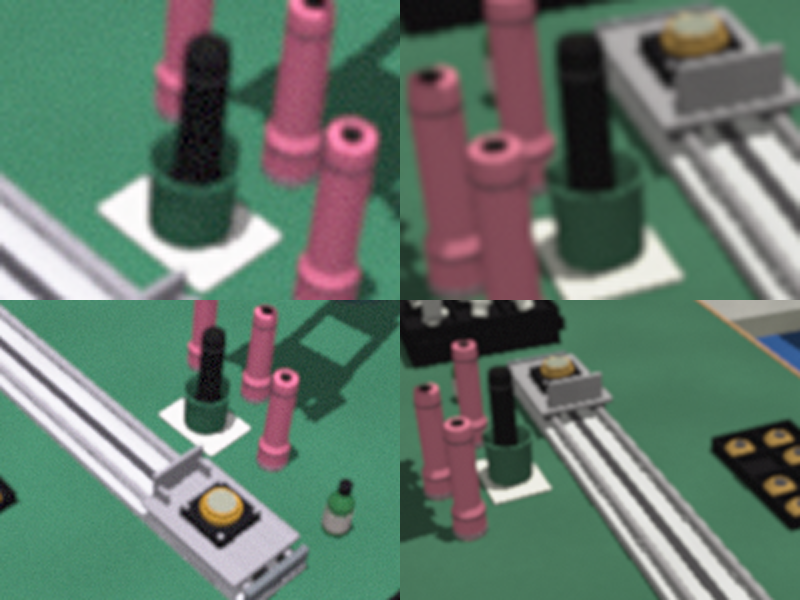

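The torch stands in its cup at the same pixels as at the start. The carrier sits against the far stop, its lens reading unchanged since 19.3 s, and nothing else has moved.

```bash
python3 -c "
from bench import robot
print(robot.close_job())"
```

```text
the job is handed in; nothing more can be done
None
```

The job is handed in, with no verdict returned: the carrier was pushed off at about 0.1 m/s and followed with the torch over the lens for over 4 s. It then needed a gentle push to reach the far stop, where it rests, and the torch is released and standing in its cup.

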